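# Load the test carrier into the strip reader

### The job

Load the white test carrier into the strip reader: lay it flat on the reader's loading bed, sloped nose towards the bridge and not yet under it, then slide it along under the bridge until it has pressed the sprung plunger on the far side fully in and comes up firm. The stop behind the plunger is set differently each time, so feel for it and push gently, with no more than about 12 N. Leave the carrier in there, and leave the bottles and the tape roll where they are.

Things in the scene. Friction and masses are not known exactly. Their poses are not given: they have to be found in the camera images.
- carrier_center (a point): Centre (8 mm above the underside) of the loose test carrier: low white plastic plate 100 long (its x) x 44 wide (y) x 16 mm high, 60 to 130 g, z up, lying flat on the counter. Its +x end is the nose: its top slopes down over 12 mm to an end face 10 mm high. Across the tail (x -50 to -42 mm) a thumb ridge stands 26 mm above the underside, too tall for the bridge.
- reader: White strip reader, fixed. Origin on the counter below the middle of its bridge; +x is the way the carrier is pushed, z up. Base x -160 to +105, y -55 to +55 mm; its top, 20 mm above the counter, is the flat bed. Rails 4 mm high and 6 mm thick: 54 mm apart from x -158 to -40, narrowing to 47.5 mm at x -20, then straight to x +50.
- bed_spot (a point): Point on top of the reader's loading bed, mid-way between the rails, 92 mm before the bridge's middle (reader x -92): a good place for the middle of the carrier when it is laid down; its axes are the reader's.
- bridge_under (a point): Middle of the bridge's underside, 20 mm above the bed. The bridge spans x -25 to +25 mm of the reader and its full width; its top is 75 mm above the counter. Under it, at reader x -15 mm, hangs a sprung rubber roller that the carrier must lift by 2 mm; it presses down with 3 to 4 N, so pushing on past it takes some 2 to 8 N.
- home_mid (a point): Point on the bed, reader x -20.5 mm: the carrier's middle comes to rest within 17.5 mm before or behind it. Beyond (or partly under) the bridge an aluminium stop block (36 wide, 18 mm high) carries a round plunger (10 mm across, 6 mm above the bed) that points back along -x. The block's setting varies and is not reported; it does not give.
- plunger (a joint): How far the plunger is pressed in: 0 m free (out), 0.005 m fully in, against a hard end. Spring about 0.5 N at first, 1.2 N when in, less than the roller's hold on the carrier, so it stays where it is left.
- dropper_a: White dropper bottle, 26 mm across, 62 mm tall, standing on the counter; origin under its middle. Bystander.
- dropper_b: A second such bottle. Bystander.
- tape: Roll of paper tape, 64 mm across, 20 mm high, lying on the counter; origin under its middle. Bystander.
There are look-alikes about, which are no part of the job. What is shaped like the part that bears carrier_center but black or pink is not meant.

How it is judged:
On the way:
1. the carrier lies flat on the loading bed between the rails, nose towards the bridge and not yet under it (x of carrier_center in the frame of reader between -0.125 and -0.07 m and y of carrier_center in the frame of reader between -0.006 and 0.006 m and z of carrier_center in the frame of reader below 0.0305 m and angle between carrier_center's own z axis and vertical below 0.06 rad and angle between the x axis of carrier_center and the x axis of reader, either way round below 0.15 rad), for 0.2 s.
At the end, for the whole second after the job is handed in: The carrier lies flat on the bed under the bridge, nose first, in line with the rails (within 4 mm and 0.09 rad), its middle between 42 and 0 mm before the bridge's middle, at rest, with the plunger pressed in by more than 4 of its 5 mm (value of joint plunger above 0.004 m and x of carrier_center in the frame of reader between -0.042 and 0 m and y of carrier_center in the frame of reader between -0.004 and 0.004 m and z of carrier_center in the frame of reader below 0.0305 m and angle between carrier_center's own z axis and vertical below 0.06 rad and angle between the x axis of carrier_center and the x axis of reader, either way round below 0.09 rad and linear speed of carrier below 0.01 m/s); the robot touches nothing.
It fails at once if while being slid under the bridge, the carrier bears on the reader with over 22 N in all (about 8 N is the roller's squeeze; a push of some 14 N does it) (x of carrier_center in the frame of reader above -0.065 m and contact force between carrier and reader above 22 N).
It fails at once if a dropper bottle or the tape roll is moved by more than 15 mm (distance of any of dropper_a, dropper_b, tape from where it was at the start of the episode above 0.015 m).
It also fails if it takes over 72 s, if anything falls off the work surface, if the arm or the gripper's body presses on something with over 40 N, if the wrist force passes 120 N, or if a joint passes its speed limit or range.

### The arm

A 6-joint arm with a two-finger parallel gripper is mounted at the origin on the work surface. World frame = base frame: x ahead of the robot, y to its left, z up, the work surface at z = 0. Lengths are in m, angles in rad, forces in N, time in s.
With the tool pointing down it reaches from about 0.325 to 0.775 m from the base axis. Payload 5.5 kg.
Tool frame: the origin (TCP) lies on the centre line of the jaws, within the pads' length; the fingertips stand 8 mm ahead of it and the grasp point (between the pads) lies 11 mm behind it; z points along the fingers, y is the line along which they close (so a half turn about z gives the same grasp; the last joint's range is limited). The gripper opens to 85 mm and grips with 20 to 120 N. Pads are 22 mm wide; open, the fingers measure 114 mm over their backs; the gripper's body (76 mm by 85 mm) begins 54 mm behind the grasp point. The pads swing forward as they close: fully open they stand 13 mm farther back than shut.
Start: joints at [-0.057, 0.091, 1.231, -0, 1.82, -0.057], TCP at [0.6, -0, 0.239] pointing down, gripper open.
Joint ranges: [-2.87, 2.87], [-0.86, 2.18], [0.17, 2.46], [-1.51, 4.65], [0.06, 2.69], [-2.65, 2.65]. Speed limits (rad/s): [2.57, 2.57, 3.01, 3.14, 3.14, 3.14].

### API

Orientations are given as a unit quaternion [w, x, y, z].
In Python, from rig import env, imaging, job_done, find_in, spot_point gives the robot as it stands. The module is installed in compiled form; this text tells all that it offers.
- The arm moves only by the tool apply_moves, never from a script. Its argument "steps" is text: rows parted by semicolons, each of 7 numbers parted by spaces: the turn, a rotation vector about the world's x, y, z in rad, then the shift along the world's x, y, z in cm, then the closure, from -1 (fully open) to 1 (shut). A call has 1 to 20 rows; each row shifts and turns the commanded pose from where the row before left it; what a row does not reach is not made up. A row lasts 1/8 s, in which the tool goes at most 62.5 mm and 10.7 degrees, less where a joint would pass 70% of its speed; a pose out of reach is approached as far as the arm can. A call with a gripper value outside its range is refused whole. The fingers move at their own pace and stop on an object; "squeeze" is the grip in N (left out, the last holds). Time passes only in rows, so rows that do not move let the fingers close. It gives the time, the measured TCP pose, the force, the opening and the grip force at its end, in the units of the state.
- env.state(): the state, without advancing time (a new reading comes with each control period).
- imaging.read_camera(name): name is "scene" or "side" or "wrist"; returns a dict with "img" (384x512x3 uint8, red, green, blue), "intrinsics" (3x3 intrinsics, pixels), "R" (3x3) and "t" (3): a world point X has camera coordinates R X + t. Camera axes: x right, y down, z forward; pixel columns grow to the right and rows downward; lengths in m; the calibration is good to about 2 mm. The wrist camera is an equidistant fisheye: a pixel r from the principal point sees the ray r / f radians off the axis. A picture is of the moment at which its call begins. There is no depth.
- job_done(): hands the job in; it is judged then, once.
Trained networks look in the newest picture that a camera, given by its name, has taken for a name from the list of things; names that differ only in an ending like _2 or _b are one class to them, and where a whole thing is asked for, a point or a joint stands for the part that bears it (a point fixed in the world has none). Each returns a list of dicts, best first, with "score" (0 to 1); they miss things now and then, are a little off and sometimes report something else, mostly with a low value. They report only what shows in the picture. A call takes as long as a camera call. They do not tell look-alikes from the thing itself.
- find_in(camera, target): "at" ([column, row] in pixels, amid what is visible of it).
- spot_point(camera, target): "at" ([column, row] in pixels: a listed point, or the origin of a listed thing).
The state is a dict: "time": time; "qpos": joint angles; "joint_velocities": joint speeds; "effort": joint torques, N m; "position": TCP position; "eef_rot": TCP orientation; "force": force on the tool from outside, world axes, zero at the start; "torque": the same for the moment, N m; "grip_width": finger opening in m; "gripper_force": force on a finger pad.
Only numpy, scipy, OpenCV 4.12 (cv2) and the standard library are available. Lean on these libraries where they do the work, as an engineer would, in place of code of your own. Each camera call takes 0.05 s, during which the arm holds its last target. There are 200 camera calls.

## Working session

There is one attempt and no reset: what is moved stays moved. The work goes in short steps, Python scripts to look and compute and a tool call to move; the robot and the scene stay as the last step left them, time stands still between calls to the robot, and variables do not carry over. Pictures are saved under pics/ and viewed, at most 10 in all, crops included, and the job is handed in when it is done.

Besides the shell and the picture viewer there is one more tool, called after "Emit:" in YAML: its name, and indented under it one key for each argument. apply_moves: Moves the arm, as the interface text tells. Its arguments: {"type":"object","properties":{"steps":{"type":"string"},"squeeze":{"type":"number"}},"required":["steps"]}

```bash
mkdir -p pics
cat > h.py <<'E'
import numpy as np, cv2
from rig import env, imaging, job_done, find_in, spot_point
def ray(c,px):
    K=np.array(c["intrinsics"]);R=np.array(c["R"]);t=np.array(c["t"])
    d=np.array([(px[0]-K[0,2])/K[0,0],(px[1]-K[1,2])/K[1,1]])
    if c.get("fish"):
        r=np.linalg.norm(d); v=np.array([*(d/max(r,1e-9)*np.sin(r)),np.cos(r)])
    else: v=np.array([*d,1.])
    return -R.T@t, R.T@v
def atz(c,px,z):
    o,v=ray(c,px); return o+v*(z-o[2])/v[2]
def proj(c,X):
    K=np.array(c["intrinsics"]);p=np.array(c["R"])@np.array(X)+np.array(c["t"])
    if c.get("fish"):
        r=np.linalg.norm(p[:2]);th=np.arctan2(r,p[2]);d=p[:2]/max(r,1e-9)*th
    else: d=p[:2]/p[2]
    return d[0]*K[0,0]+K[0,2],d[1]*K[1,1]+K[1,2]
def cam(n):
    c=imaging.read_camera(n); c["fish"]=n=="wrist"; return c
def save(c,n): cv2.imwrite("pics/"+n,c["img"][:,:,::-1])
E
python3 - <<'E'
from h import *
np.set_printoptions(precision=4,suppress=True)
Z=dict(carrier_center=.008,bed_spot=.02,bridge_under=.04,home_mid=.02,reader=0,dropper_a=0,tape=0)
ims=[]
for n in ["scene","side","wrist"]:
    c=cam(n); ims.append(c["img"][:,:,::-1])
    for k,z in Z.items():
        for d in spot_point(n,k)[:4]:
            print(n,k,round(d["score"],2),np.round(d["at"],1),atz(c,d["at"],z)[:2])
cv2.imwrite("pics/a.png",cv2.resize(ims[0],(800,600)));cv2.imwrite("pics/b.png",cv2.resize(ims[1],(800,600)));cv2.imwrite("pics/c.png",cv2.resize(ims[2],(800,600)))
print(env.state())
E
```

```text
scene carrier_center 0.74 [290.2 151.5] [0.3898 0.264 ]
scene carrier_center 0.65 [328.6 162.5] [0.5216 0.3136]
scene carrier_center 0.64 [317.1 188.4] [0.6049 0.1796]
scene bed_spot 0.61 [266.7 201.9] [0.5801 0.0137]
scene bridge_under 0.73 [240.9 212. ] [ 0.5951 -0.0801]
scene home_mid 0.56 [244.3 215.4] [ 0.5907 -0.0674]
scene reader 0.86 [239.1 223.1] [ 0.5878 -0.0825]
scene dropper_a 0.67 [151.  258.7] [ 0.5691 -0.3144]
scene tape 0.8 [369.  219.5] [0.7811 0.1945]
side carrier_center 0.87 [228.5 137.5] [0.5348 0.3036]
side carrier_center 0.77 [254.5 157.8] [0.6043 0.1859]
side carrier_center 0.67 [186.9 148.6] [0.3929 0.2661]
side bed_spot 0.76 [255.1 192.5] [0.5783 0.0163]
side bridge_under 0.8 [264.  213.3] [ 0.5858 -0.0885]
side home_mid 0.87 [260.4 210.5] [ 0.5813 -0.0579]
side reader 0.55 [261.7 218.1] [ 0.5834 -0.0691]
side dropper_a 0.76 [272.8 295.3] [ 0.5661 -0.327 ]
side dropper_a 0.48 [212.3 310.2] [ 0.4151 -0.3455]
side tape 0.81 [307.3 151.5] [0.7824 0.2   ]
wrist carrier_center 0.86 [262.6  28. ] [0.6082 0.1701]
wrist bridge_under 0.64 [241.4 228.7] [ 0.5824 -0.0735]
wrist home_mid 0.56 [240.4 211.6] [ 0.5805 -0.0588]
wrist reader 0.9 [244.4 219.5] [ 0.5846 -0.0781]
wrist reader 0.53 [241.7 209.7] [ 0.5812 -0.0638]
wrist tape 0.97 [393.6  17.7] [0.7824 0.2033]
{'time': 1.2, 'qpos': array([-0.0567,  0.0911,  1.2307, -0.    ,  1.8198, -0.0567]), 'joint_velocities': array([-0.0001, -0.0013, -0.    , -0.0012,  0.0004,  0.0003]), 'effort': array([  0.0001, -45.8472, -41.8093,  -0.0002,   0.0011,   0.    ]), 'position': array([0.6   , 0.    , 0.2393]), 'eef_rot': array([ 0.    ,  0.7071,  0.7071, -0.    ]), 'force': array([-0.0358, -0.3045,  0.6282]), 'torque': array([-0.042 ,  0.003 ,  0.0133]), 'gripper_force': 0.0, 'grip_width': 0.08507947732881929}
```

View pics/a.png

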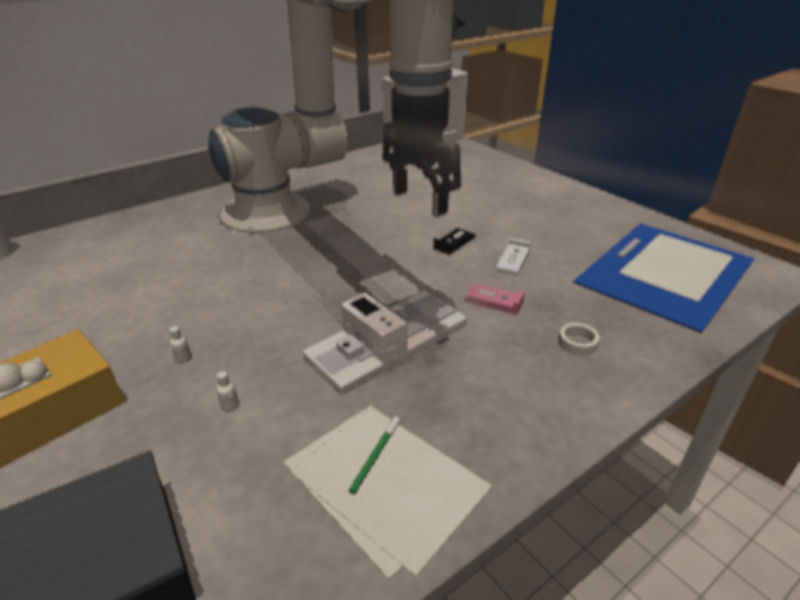

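View pics/c.png

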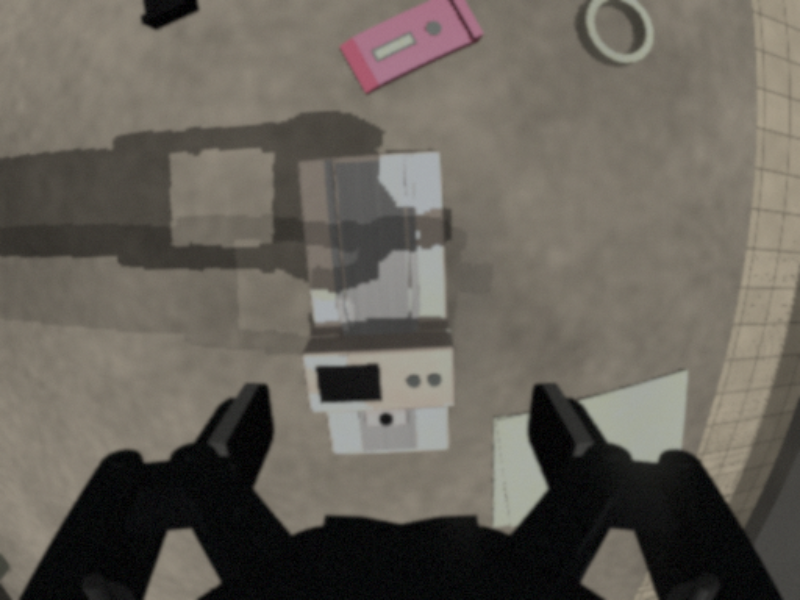

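The scene view shows the white carrier at about (513,255) of 800x600, i.e. world (0.53, 0.31). Black and pink look-alikes lie beside it. The reader is in the middle and points toward world −y, with the tape at (578,338). The wrist view shows the reader bed at (380,240) and the bridge at (380,375). I'll go look at the white carrier from above.

Emit:
apply_moves:
  steps: "0 0 0 -1 5 0 -1;0 0 0 -1 5.5 0 -1;0 0 0 -1 5.5 0 -1;0 0 0 -1 5.5 0 -1;0 0 0 -1 5.5 0 -1;0 0 0 -1 4 0 -1;0 0 0 -1 2 0 -1;0 0 0 0 0 0 -1"

```text
time: 2.2
position: [0.5294, 0.3307, 0.2392]
eef_rot: [0.0, 0.706, 0.708, -0.0]
force: [-0.1, -0.3, -0.7]
grip_width: 0.0856
gripper_force: 0.0
```

Run:
```python
from h import *
np.set_printoptions(precision=4,suppress=True)
c=cam("wrist")
for k,z in dict(carrier_center=.008,tape=0,reader=0,bed_spot=.02,bridge_under=.04,home_mid=.02).items():
    for d in spot_point("wrist",k)[:4]: print(k,round(d["score"],2),np.round(d["at"],1),atz(c,d["at"],z)[:2])
cv2.imwrite("pics/d.png",cv2.resize(c["img"][:,:,::-1],(800,600)))
import pickle;pickle.dump(c,open("d.pkl","wb"))
s=env.state();print(s["position"],s["eef_rot"],-np.array(c["R"]).T@c["t"],c["intrinsics"])
```

```text
carrier_center 0.95 [159.1 212.9] [0.3974 0.264 ]
carrier_center 0.73 [257.5 181.8] [0.5317 0.3078]
carrier_center 0.61 [308.3 271.9] [0.6065 0.172 ]
[0.5305 0.3289 0.2394] [0.0001 0.7077 0.7065 0.0001] [0.5295 0.4096 0.3724] [[297.3186   0.     256.0562]
 [  0.     297.3186 192.9304]
 [  0.       0.       1.    ]]
```

View pics/d.png

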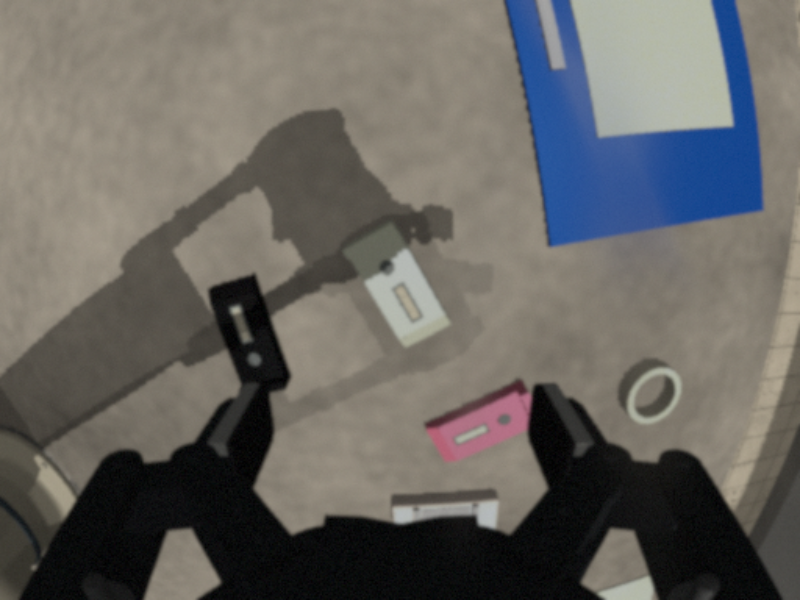

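The wrist view shows the white carrier with its tail (dark round spot, in shadow) at the upper left (370,240) and its sloped nose at the lower right (428,335). So the nose already points roughly toward the reader. I'll enlarge the carrier and the reader to pick corners.

Run:
```python
from h import *
d=cv2.imread("pics/d.png");c=cv2.imread("pics/c.png")
a=cv2.resize(d[210:360,330:465],(405,450),interpolation=cv2.INTER_CUBIC)   # x3
b=cv2.resize(c[140:470,280:470],(345,600),interpolation=cv2.INTER_CUBIC)  # x1.818
o=np.zeros((600,800,3),np.uint8);o[:450,:405]=a;o[:,410:755]=b
o=cv2.convertScaleAbs(o,alpha=1.3)
cv2.imwrite("pics/e.png",o)
```

```text
(no output)
```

View pics/e.png

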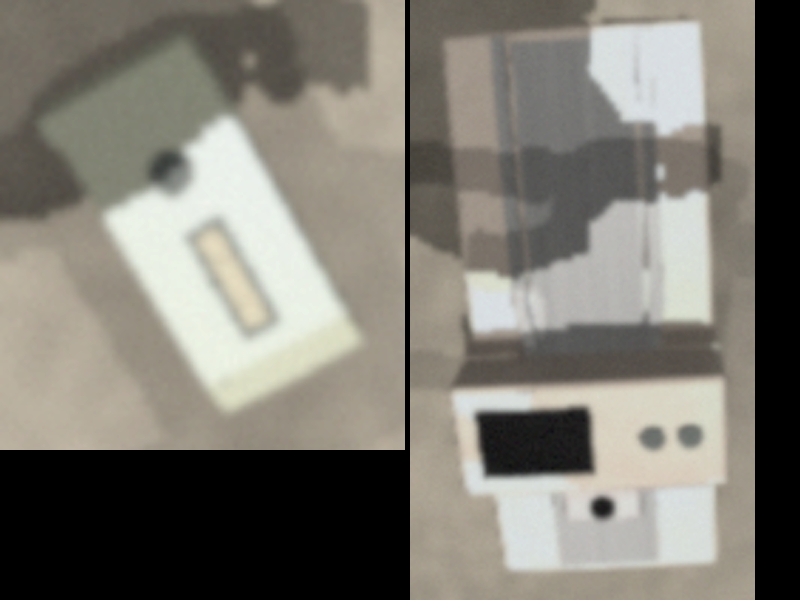

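Left half: carrier corners are tail (38,120) and (185,38), nose (362,342) and (230,412). Right half: bed-end corners are (445,40) and (698,22), far-end corners (508,569) and (716,561), and bridge-top corners (454,388), (722,378), (468,493) and (724,483). Next I'll fit the poses.

```bash
cat > fit.py <<'E'
from h import *
from scipy.optimize import least_squares
def fit(c,pts,px,x0):
    pts=np.array(pts,float)
    def W(p):
        cs,sn=np.cos(p[2]),np.sin(p[2]);return np.c_[p[0]+cs*pts[:,0]-sn*pts[:,1],p[1]+sn*pts[:,0]+cs*pts[:,1],pts[:,2]]
    f=lambda p:(np.array([proj(c,X) for X in W(p)])-px).ravel()
    s=least_squares(f,x0,x_scale=[.01,.01,.1]);return s.x,f(s.x).reshape(-1,2)
E
python3 - <<'E'
from fit import *
import pickle
np.set_printoptions(precision=4,suppress=True)
raw=lambda p:(np.array(p)+.5)/1.5625-.5
c=pickle.load(open("d.pkl","rb"))
px=raw(np.array([[38,120],[185,38],[362,342],[230,412]])/3+[330,210])
print(fit(c,[[-.05,-.022,.026],[-.05,.022,.026],[.05,.022,.01],[.05,-.022,.01]],px,[.53,.308,-1.05]))
# reader seen now from start pose: rebuild camera pose by tool motion (orientation unchanged)
c0=dict(c);R=np.array(c["R"]);cen=-R.T@np.array(c["t"])-np.array([.5305,.3289,.2394])+np.array([.6,0,.2393])
th=2*np.arctan2(.7065,.7077)-np.pi/2  # yaw of present pose relative to start
print("yaw diff",th)
c0["t"]=-R@cen
p=np.array([[445,40],[698,22],[508,569],[716,561],[454,388],[722,378],[468,493],[724,483]],float)
p=raw((p-[410,0])/[345/190,600/330]+[280,140])
x,r=fit(c0,[[-.16,-.055,.02],[-.16,.055,.02],[.105,-.055,.02],[.105,.055,.02],[-.025,-.055,.075],[-.025,.055,.075],[.025,-.055,.075],[.025,.055,.075]],p,[.585,-.075,-1.57])
print(x,r)
print("bed",x[:2]-.092*np.array([np.cos(x[2]),np.sin(x[2])]))
E
```

```text
(array([ 0.529,  0.307, -1.056]), array([[-0.3864,  0.3078],
       [ 0.3219, -0.3629],
       [ 0.6567, -0.1166],
       [-0.5987,  0.2342]]))
yaw diff -0.0016970721425464408
[ 0.5844 -0.0754 -1.5116] [[-1.9989 -1.6198]
 [ 1.8932 -1.8435]
 [-1.2152  1.6401]
 [ 0.836   1.3798]
 [-2.6543  0.401 ]
 [ 2.2862 -0.935 ]
 [-1.5096  1.8447]
 [ 1.9535  1.3823]]
bed [0.579  0.0164]
```

Emit:
apply_moves:
  steps: "0 0 0.172 -0.05 -0.7 -3 -1;0 0 0.172 -0.05 -0.7 -4 -1;0 0 0.171 -0.05 -0.8 -4 -1;0 0 0 0 0 -4 -1;0 0 0 0 0 -3 -1;0 0 0 0 0 -2 -1;0 0 0 0 0 -1.5 -1;0 0 0 0 0 -0.8 -1;0 0 0 0 0 0 -1"
  squeeze: 25

```text
time: 3.68
position: [0.5286, 0.308, 0.0164]
eef_rot: [0.0, 0.504, 0.864, 0.0]
force: [-1.6, 1.0, 0.1]
grip_width: 0.0856
gripper_force: 0.0
```

Run:
```python
from h import *
c=cam("wrist");s=cam("side")
print(env.state()["position"],env.state()["eef_rot"])
print([(d["score"],d["at"],atz(c,d["at"],.008)) for d in spot_point("wrist","carrier_center")])
o=np.zeros((384,800,3),np.uint8);o[:,:512]=c["img"][:,:,::-1]
o[:288,512:]=cv2.resize(s["img"][90:186,180:276][:,:,::-1],(288,288))
cv2.imwrite("pics/f.png",o)
```

```text
[0.52907765 0.30831585 0.01738062] [4.39679860e-04 5.03717083e-01 8.63868287e-01 7.00056916e-04]
[(0.86, [254.8, 253.1], array([0.52909534, 0.30729596, 0.008     ])), (0.66, [38.3, 204.3], array([0.39838333, 0.26408389, 0.008     ]))]
```

View pics/f.png

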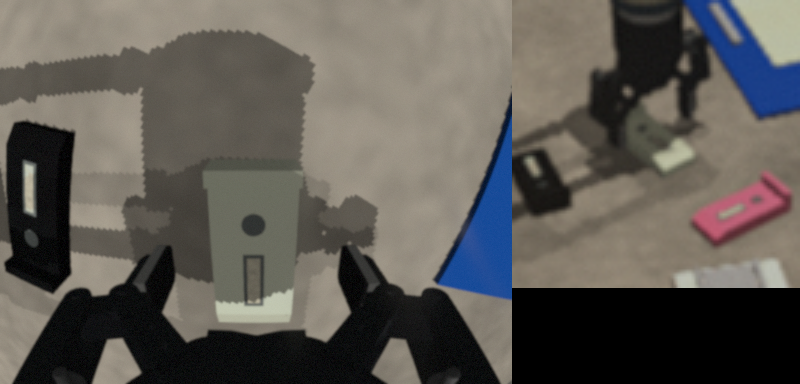

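The wrist view shows the carrier upright, centred at (254,250) between the open fingers, with its ridge at the top. Next I lower slightly and close.

Emit:
apply_moves:
  steps: "0 0 0 0 0 -0.4 -1;0 0 0 0 0 0 -0.5;0 0 0 0 0 0 0;0 0 0 0 0 0 1;0 0 0 0 0 0 1;0 0 0 0 0 0 1;0 0 0 0 0 0 1;0 0 0 0 0 0 1"
  squeeze: 25

```text
time: 4.82
position: [0.5287, 0.3081, 0.0125]
eef_rot: [0.0, 0.504, 0.864, 0.0]
force: [-0.7, 0.6, 1.8]
grip_width: 0.0433
gripper_force: 26.6
```

Emit:
apply_moves:
  steps: "0 0 0 0 0 0.8 1;0 0 0 0 0 1.5 1;0 0 0 0 0 3 1;0 0 0 0 0 3.5 1;0 0 0 0 0 2 1;0 0 0 0 0 0.4 1;0 0 0 0 0 0 1"

```text
time: 5.7
position: [0.5282, 0.3078, 0.1234]
eef_rot: [-0.0, 0.504, 0.864, -0.0]
force: [-0.2, -1.0, -1.6]
grip_width: 0.0435
gripper_force: 26.4
```

Run:
```python
from h import *
c=cam("wrist");s=cam("side")
print({k:env.state()[k] for k in("position","eef_rot","force","grip_width","gripper_force")})
o=np.zeros((384,800,3),np.uint8);o[:,:512]=c["img"][:,:,::-1]
o[:288,512:]=cv2.resize(s["img"][70:166,180:276][:,:,::-1],(288,288))
cv2.imwrite("pics/g.png",o)
```

```text
{'position': array([0.52784284, 0.3076547 , 0.1223342 ]), 'eef_rot': array([-8.07219676e-04,  5.03723736e-01,  8.63863522e-01, -1.24961426e-03]), 'force': array([ 0.41547201,  0.12601726, -1.11453786]), 'grip_width': 0.04282729008427148, 'gripper_force': 26.421403884887695}
```

View pics/g.png

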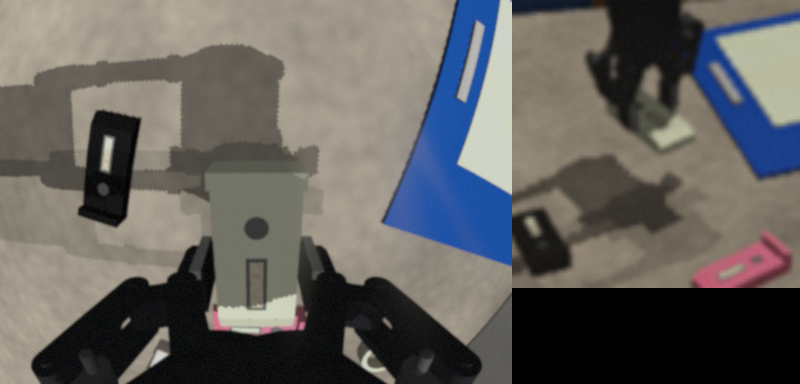

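The carrier is held squarely and level. I'll carry it over the bed.

Emit:
apply_moves:
  steps: "0 0 0 0.6 -2.5 0 1;0 0 -0.1 0.6 -4 0 1;0 0 -0.1 0.6 -4 0 1;0 0 -0.1 0.7 -4 0 1;0 0 -0.1 0.7 -4 0 1;0 0 -0.056 0.6 -4 0 1;0 0 0 0.7 -4 0 1;0 0 0 0.6 -2.1 -2 1;0 0 0 0 0 -2 1;0 0 0 0 0 -1.5 1;0 0 0 0 0 -1.5 1;0 0 0 0 0 0 1;0 0 0 0 0 0 1"

```text
time: 7.42
position: [0.5798, 0.0225, 0.0549]
eef_rot: [0.0, 0.686, 0.728, 0.0]
force: [-0.3, 0.3, 0.2]
grip_width: 0.0432
gripper_force: 26.4
```

Run:
```python
from h import *
import pickle
c=cam("wrist");s=cam("side")
pickle.dump(c,open("h.pkl","wb"))
print({k:env.state()[k] for k in("position","eef_rot","force","grip_width","gripper_force")})
o=np.zeros((600,800,3),np.uint8);o[:600,:]=cv2.resize(c["img"][:,:,::-1],(800,600))
o[:250,:250]=cv2.resize(s["img"][140:240,200:300][:,:,::-1],(250,250))
cv2.imwrite("pics/h.png",o)
```

```text
{'position': array([0.58015097, 0.0222421 , 0.05544229]), 'eef_rot': array([7.14067390e-04, 6.85800501e-01, 7.27788927e-01, 6.64331269e-04]), 'force': array([-0.50167165,  0.34170379,  0.36168909]), 'grip_width': 0.04362265030583177, 'gripper_force': 26.375078558921814}
```

View pics/h.png

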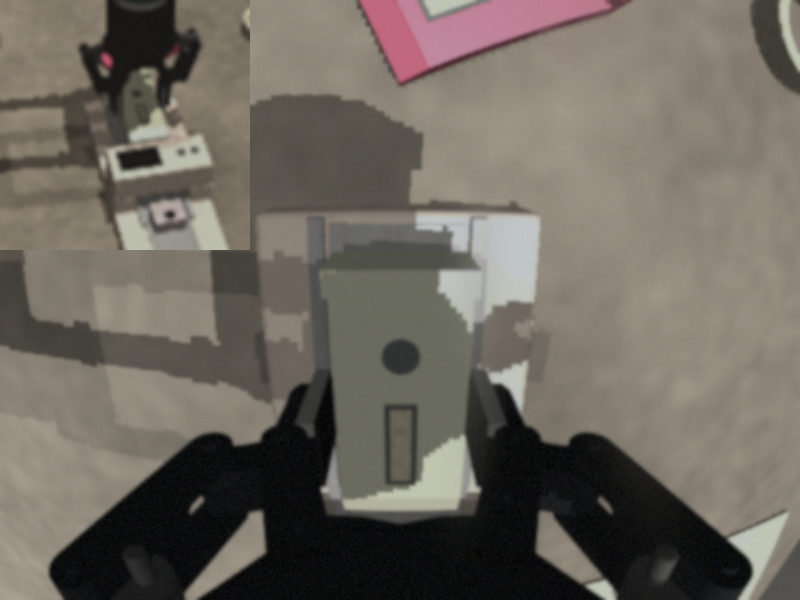

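The wrist view shows the bed end edge level from (258,213) to (540,213), with its middle at 399. The carrier's tail edge runs from 320 to 480, middle 400, so it is centred and aligned. I'll lower it.

Emit:
apply_moves:
  steps: "0 0 0 0 0 -0.9 1;0 0 0 0 0 -0.7 1;0 0 0 0 0 -0.3 1;0 0 0 0 0 -0.2 1;0 0 0 0 0 -0.05 1;0 0 0 0 0 0 1;0 0 0 0 0 0 1"

```text
time: 8.4
position: [0.5797, 0.022, 0.033]
eef_rot: [0.0, 0.686, 0.728, 0.0]
force: [-0.3, -0.6, -1.4]
grip_width: 0.0435
gripper_force: 26.4
```

Run:
```python
from h import *
import pickle
c=pickle.load(open("h.pkl","rb"))
f=lambda p:(np.array(p)+.5)/1.5625-.5
print(atz(c,f([258,213]),.02),atz(c,f([540,213]),.02))
print({k:env.state()[k] for k in("position","eef_rot","force","gripper_force")})
```

```text
[0.52360688 0.07915932 0.02      ] [0.62865555 0.08543083 0.02      ]
{'position': array([0.57966507, 0.02198719, 0.03302209]), 'eef_rot': array([1.48139117e-04, 6.85948596e-01, 7.27649972e-01, 1.41633761e-04]), 'force': array([-0.30957403, -0.58676084, -1.38147024]), 'gripper_force': 26.401904225349426}
```

Emit:
apply_moves:
  steps: "0 0 0 0 0 -0.05 1;0 0 0 0 0 0 1"

```text
time: 8.65
position: [0.5796, 0.022, 0.0325]
eef_rot: [0.0, 0.686, 0.728, 0.0]
force: [-0.2, 0.2, -0.1]
grip_width: 0.0433
gripper_force: 26.5
```

Emit:
apply_moves:
  steps: "0 0 0 0 0 -0.05 1;0 0 0 0 0 0 1"

```text
time: 8.9
position: [0.5797, 0.022, 0.0325]
eef_rot: [0.0, 0.686, 0.728, 0.0]
force: [-2.5, 0.0, 4.6]
grip_width: 0.0434
gripper_force: 26.9
```

It is on the bed (4.6 N). I'll release, rise clear of the ridge and look.

Emit:
apply_moves:
  steps: "0 0 0 0 0 0 0;0 0 0 0 0 0 -0.4;0 0 0 0 0 0 -0.6;0 0 0 0 0 0 -0.6;0 0 0 0 0 1 -0.6;0 0 0 0 0 3 -0.6;0 0 0 0 0 3 -0.6;0 0 0 0 0 2 -0.6;0 0 0 0 0 0 -0.6"

```text
time: 10.02
position: [0.5806, 0.022, 0.1242]
eef_rot: [0.002, 0.686, 0.728, 0.001]
force: [0.6, 0.4, -0.2]
grip_width: 0.0681
gripper_force: 0.0
```

Run:
```python
from h import *
import pickle
c=cam("wrist");pickle.dump(c,open("i.pkl","wb"))
print({k:env.state()[k] for k in("time","position","eef_rot","force","grip_width")})
for k,z in dict(carrier_center=.028,reader=0,bed_spot=.02,bridge_under=.04,home_mid=.02).items():
    for d in spot_point("wrist",k)[:2]: print(k,round(d["score"],2),np.round(d["at"],1),atz(c,d["at"],z)[:2])
cv2.imwrite("pics/i.png",cv2.resize(c["img"][:,:,::-1],(800,600)))
```

```text
{'time': 10.075, 'position': array([0.57980925, 0.02199923, 0.12223967]), 'eef_rot': array([4.42985512e-04, 6.85946642e-01, 7.27651587e-01, 4.19013619e-04]), 'force': array([ 0.54681731,  0.06677443, -0.77386811]), 'grip_width': 0.06837239612009882}
carrier_center 0.82 [295.4  20.3] [0.60275674 0.16695126]
carrier_center 0.63 [253.5 200.4] [0.57935254 0.02101723]
reader 0.65 [251.7 280.7] [ 0.58287517 -0.07706307]
reader 0.43 [458.7  30.6] [0.77500372 0.20152247]
bridge_under 0.75 [252.  304.1] [ 0.58342699 -0.07616186]
home_mid 0.66 [462.   30.6] [0.76372173 0.1949423 ]
home_mid 0.62 [249.7 276.2] [ 0.58014818 -0.05810928]
```

View pics/i.png

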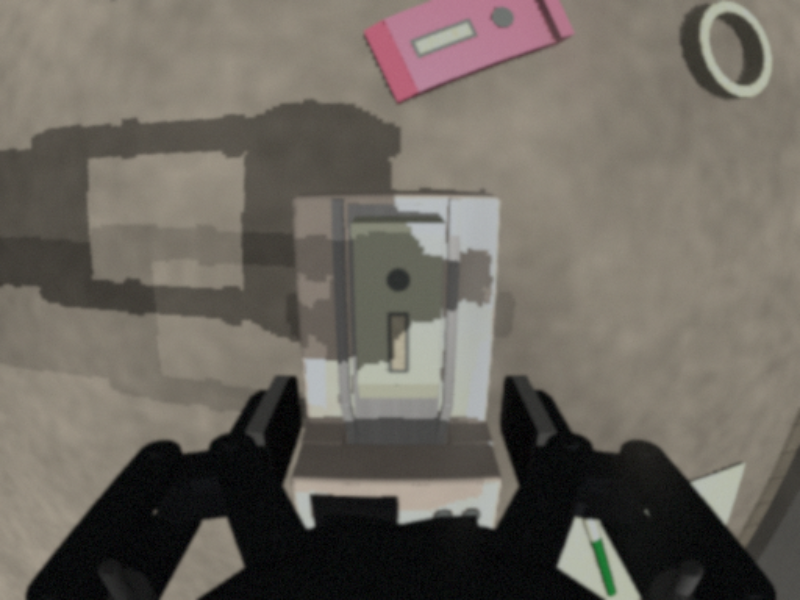

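The carrier lies flat between the rails: tail at row 215, nose at row 397, well before the bridge at row 420+. Next I shut the fingers and lower them behind the tail.

Emit:
apply_moves:
  steps: "0 0 0 -0.1 2 0 0;0 0 0 -0.2 3 0 1;0 0 0 -0.14 2 0 1;0 0 0 0 0 0 1;0 0 0 0 0 0 1;0 0 0 0 0 -2 1;0 0 0 0 0 -2.5 1;0 0 0 0 0 -2 1;0 0 0 0 0 -1.5 1;0 0 0 0 0 -0.7 1;0 0 0 0 0 0 1;0 0 0 0 0 0 1"
  squeeze: 20

```text
time: 11.82
position: [0.5758, 0.0921, 0.0358]
eef_rot: [0.001, 0.686, 0.728, 0.001]
force: [-0.6, -0.8, 0.6]
grip_width: -0.0003
gripper_force: 0.0
```

Emit:
apply_moves:
  steps: "0 0 0 0.01 -0.15 0 1;0 0 0 0.01 -0.15 0 1;0 0 0 0.01 -0.15 0 1;0 0 0 0.01 -0.15 0 1;0 0 0 0.01 -0.15 0 1;0 0 0 0.01 -0.15 0 1;0 0 0 0.01 -0.15 0 1;0 0 0 0.01 -0.15 0 1;0 0 0 0.01 -0.15 0 1;0 0 0 0.01 -0.15 0 1;0 0 0 0.01 -0.15 0 1;0 0 0 0.01 -0.15 0 1;0 0 0 0.01 -0.15 0 1;0 0 0 0.01 -0.15 0 1;0 0 0 0 -0.15 0 1;0 0 0 0.01 -0.15 0 1;0 0 0 0.01 -0.15 0 1;0 0 0 0 -0.15 0 1"

```text
time: 14.08
position: [0.5767, 0.0649, 0.0348]
eef_rot: [0.0, 0.686, 0.728, 0.0]
force: [0.0, 0.3, 0.1]
grip_width: -0.0002
gripper_force: 0.2
```

Run:
```python
from h import *
import pickle
c=cam("wrist")
print({k:env.state()[k] for k in("time","position","eef_rot","force","grip_width")})
for d in spot_point("wrist","carrier_center")[:3]: print(round(d["score"],2),np.round(d["at"],1),atz(c,d["at"],.028)[:2])
for n in("scene","side"):
    c2=cam(n)
    for d in spot_point(n,"carrier_center")[:4]: print(n,round(d["score"],2),np.round(d["at"],1),atz(c2,d["at"],.028)[:2])
cv2.imwrite("pics/j.png",cv2.resize(c["img"][:,:,::-1],(800,600)))
```

```text
{'time': 14.125, 'position': array([0.57672776, 0.06469406, 0.0347695 ]), 'eef_rot': array([ 4.95626188e-05,  6.86002080e-01,  7.27599574e-01, -5.81552177e-05]), 'force': array([ 0.16739202, -0.33397781, -0.15616451]), 'grip_width': 3.5954995462795286e-05}
0.6 [324.6  54.5] [0.6030078  0.16868891]
0.58 [257.5 331.3] [0.58145013 0.00692325]
scene 0.75 [315.3 190.4] [0.62852736 0.14684813]
scene 0.6 [264.7 201.8] [0.58492947 0.00310347]
scene 0.45 [290.7 153.9] [0.43021822 0.22973585]
side 0.81 [186.5 149.7] [0.39165488 0.23578318]
side 0.56 [258.4 195.1] [ 0.58460397 -0.00387267]
```

View pics/j.png

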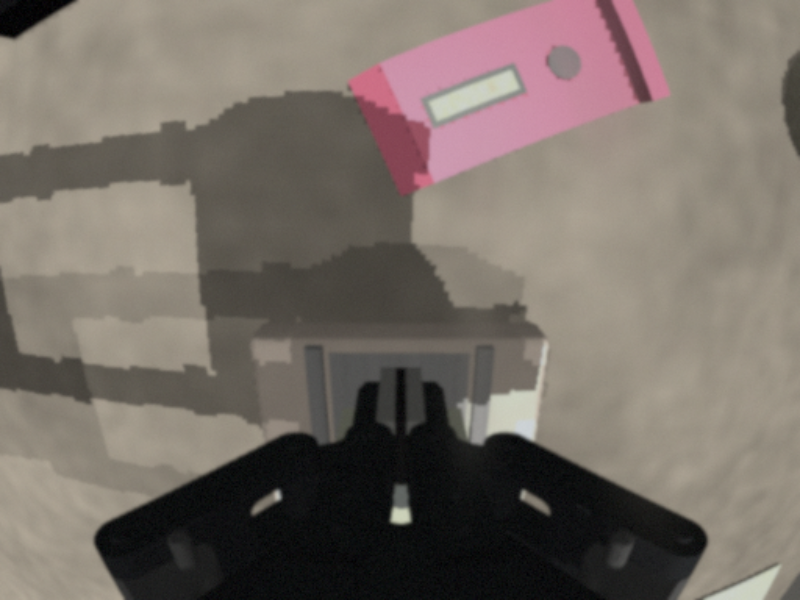

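The fingers are centred between the rails (400 against 399) behind the tail. I'll continue until the roller is met.

Emit:
apply_moves:
  steps: "0 0 0 0.01 -0.1 0 1;0 0 0 0 -0.1 0 1;0 0 0 0.01 -0.1 0 1;0 0 0 0 -0.1 0 1;0 0 0 0.01 -0.1 0 1;0 0 0 0.01 -0.1 0 1;0 0 0 0 -0.1 0 1;0 0 0 0.01 -0.1 0 1;0 0 0 0 -0.1 0 1;0 0 0 0.01 -0.1 0 1;0 0 0 0.01 -0.1 0 1;0 0 0 0 -0.1 0 1;0 0 0 0.01 -0.1 0 1;0 0 0 0 -0.1 0 1"

```text
time: 16.12
position: [0.5776, 0.0509, 0.0348]
eef_rot: [0.0, 0.686, 0.728, 0.0]
force: [0.8, 1.0, 1.3]
grip_width: 0.0
gripper_force: 0.6
```

Emit:
apply_moves:
  steps: "0 0 0 0.01 -0.05 0 1;0 0 0 0 -0.05 0 1;0 0 0 0.01 -0.05 0 1;0 0 0 0 -0.05 0 1"

```text
time: 16.62
position: [0.5777, 0.049, 0.0348]
eef_rot: [0.0, 0.686, 0.728, -0.0]
force: [-0.1, 1.0, -0.0]
grip_width: -0.0001
gripper_force: 0.6
```

Emit:
apply_moves:
  steps: "0 0 0 0.01 -0.05 0 1;0 0 0 0 -0.05 0 1;0 0 0 0 -0.05 0 1;0 0 0 0 -0.05 0 1"

```text
time: 17.12
position: [0.5778, 0.0469, 0.0347]
eef_rot: [-0.0, 0.686, 0.728, -0.0]
force: [0.8, 0.7, 0.6]
grip_width: -0.0003
gripper_force: 0.5
```

Emit:
apply_moves:
  steps: "0 0 0 0.01 -0.05 0 1;0 0 0 0 -0.05 0 1;0 0 0 0 -0.05 0 1;0 0 0 0.01 -0.05 0 1"

```text
time: 17.62
position: [0.578, 0.0449, 0.0347]
eef_rot: [-0.0, 0.686, 0.728, -0.0]
force: [0.3, 1.3, 0.5]
grip_width: -0.0
gripper_force: 0.4
```

Emit:
apply_moves:
  steps: "0 0 0 0.01 -0.05 0 1;0 0 0 0 -0.05 0 1;0 0 0 0 -0.05 0 1"

```text
time: 18.0
position: [0.5781, 0.0434, 0.0347]
eef_rot: [-0.0, 0.686, 0.728, -0.0]
force: [0.3, -0.2, -0.3]
grip_width: 0.0
gripper_force: 0.4
```

Emit:
apply_moves:
  steps: "0 0 0 0.01 -0.05 0 1;0 0 0 0 -0.05 0 1;0 0 0 0 -0.05 0 1"

```text
time: 18.38
position: [0.5782, 0.042, 0.0347]
eef_rot: [-0.0, 0.686, 0.728, -0.0]
force: [-0.7, 0.3, 1.4]
grip_width: 0.0002
gripper_force: 0.3
```

Emit:
apply_moves:
  steps: "0 0 0 0.01 -0.05 0 1;0 0 0 0 -0.05 0 1;0 0 0 0 -0.05 0 1"

```text
time: 18.75
position: [0.5783, 0.041, 0.0348]
eef_rot: [-0.0, 0.686, 0.728, 0.0]
force: [-0.4, 4.2, 0.3]
grip_width: 0.0001
gripper_force: 2.0
```

The roller is met right where expected (middle at ≈ −57 mm). I'll push on in small steps.

Emit:
apply_moves:
  steps: "0 0 0 0 -0.03 0 1;0 0 0 0.01 -0.03 0 1;0 0 0 0 -0.03 0 1"

```text
time: 19.12
position: [0.5783, 0.0409, 0.0348]
eef_rot: [-0.001, 0.686, 0.728, 0.001]
force: [-0.6, 7.4, 0.5]
grip_width: -0.0001
gripper_force: 3.7
```

Emit:
apply_moves:
  steps: "0 0 0 0 -0.03 0 1;0 0 0 0.01 -0.03 0 1;0 0 0 0 -0.03 0 1"

```text
time: 19.5
position: [0.5784, 0.0404, 0.0348]
eef_rot: [-0.001, 0.686, 0.728, 0.001]
force: [-0.1, 8.9, 0.0]
grip_width: -0.0
gripper_force: 4.0
```

Emit:
apply_moves:
  steps: "0 0 0 0 -0.03 0 1;0 0 0 0.01 -0.03 0 1;0 0 0 0 -0.03 0 1;0 0 0 0 -0.03 0 1"

```text
time: 20.0
position: [0.5785, 0.0393, 0.0348]
eef_rot: [-0.001, 0.686, 0.728, 0.001]
force: [-0.7, 8.2, -0.3]
grip_width: 0.0001
gripper_force: 4.2
```

Emit:
apply_moves:
  steps: "0 0 0 0 -0.03 0 1;0 0 0 0.01 -0.03 0 1;0 0 0 0 -0.03 0 1;0 0 0 0 -0.03 0 1"

```text
time: 20.5
position: [0.5786, 0.0379, 0.0348]
eef_rot: [-0.001, 0.686, 0.728, 0.001]
force: [0.1, 7.6, -0.0]
grip_width: -0.0001
gripper_force: 3.8
```

Emit:
apply_moves:
  steps: "0 0 0 0 -0.03 0 1;0 0 0 0.01 -0.03 0 1;0 0 0 0 -0.03 0 1;0 0 0 0 -0.03 0 1"

```text
time: 21.0
position: [0.5787, 0.0363, 0.0348]
eef_rot: [-0.001, 0.686, 0.728, 0.001]
force: [-0.8, 5.8, 0.3]
grip_width: 0.0001
gripper_force: 3.2
```

The arm is soft here (about 4 N/mm). The nose tops the roller soon, and nothing else can stop it before the middle reaches −43 mm.

Emit:
apply_moves:
  steps: "0 0 0 0 -0.03 0 1;0 0 0 0.01 -0.03 0 1;0 0 0 0 -0.03 0 1;0 0 0 0 -0.03 0 1;0 0 0 0 -0.03 0 1;0 0 0 0.01 -0.03 0 1;0 0 0 0 -0.03 0 1;0 0 0 0 -0.03 0 1"

```text
time: 22.0
position: [0.5789, 0.0336, 0.0347]
eef_rot: [-0.001, 0.686, 0.728, 0.0]
force: [-0.6, 5.9, 0.6]
grip_width: -0.0003
gripper_force: 2.8
```

Emit:
apply_moves:
  steps: "0 0 0 0 -0.05 0 1;0 0 0 0.01 -0.05 0 1;0 0 0 0 -0.05 0 1;0 0 0 0 -0.05 0 1;0 0 0 0.01 -0.05 0 1;0 0 0 0 -0.05 0 1;0 0 0 0 -0.05 0 1;0 0 0 0.01 -0.05 0 1"

```text
time: 23.0
position: [0.5792, 0.0296, 0.0348]
eef_rot: [-0.001, 0.686, 0.728, 0.0]
force: [-0.5, 5.9, -0.1]
grip_width: -0.0004
gripper_force: 2.8
```

Drag is steady at 5.9 N. I'll take 2 mm steps and watch for the plunger's extra force, which has 5 mm of travel before the hard stop.

Emit:
apply_moves:
  steps: "0 0 0 0 -0.05 0 1;0 0 0 0.01 -0.05 0 1;0 0 0 0 -0.05 0 1;0 0 0 0 -0.05 0 1"

```text
time: 23.5
position: [0.5793, 0.0276, 0.0348]
eef_rot: [-0.001, 0.686, 0.728, 0.001]
force: [-0.6, 5.7, -0.9]
grip_width: -0.0002
gripper_force: 2.8
```

Emit:
apply_moves:
  steps: "0 0 0 0 -0.05 0 1;0 0 0 0.01 -0.05 0 1;0 0 0 0 -0.05 0 1;0 0 0 0 -0.05 0 1"

```text
time: 24.0
position: [0.5794, 0.0256, 0.0347]
eef_rot: [-0.001, 0.686, 0.728, 0.0]
force: [-0.3, 5.8, 0.7]
grip_width: -0.0002
gripper_force: 2.8
```

Emit:
apply_moves:
  steps: "0 0 0 0 -0.05 0 1;0 0 0 0.01 -0.05 0 1;0 0 0 0 -0.05 0 1;0 0 0 0 -0.05 0 1"

```text
time: 24.5
position: [0.5795, 0.0236, 0.0348]
eef_rot: [-0.001, 0.686, 0.728, 0.001]
force: [0.9, 5.7, 0.5]
grip_width: 0.0001
gripper_force: 2.8
```

Emit:
apply_moves:
  steps: "0 0 0 0 -0.05 0 1;0 0 0 0.01 -0.05 0 1;0 0 0 0 -0.05 0 1;0 0 0 0 -0.05 0 1"

```text
time: 25.0
position: [0.5796, 0.0216, 0.0348]
eef_rot: [-0.001, 0.686, 0.728, 0.0]
force: [0.3, 6.0, 0.2]
grip_width: 0.0003
gripper_force: 2.8
```

Emit:
apply_moves:
  steps: "0 0 0 0 -0.05 0 1;0 0 0 0.01 -0.05 0 1;0 0 0 0 -0.05 0 1;0 0 0 0 -0.05 0 1"

```text
time: 25.5
position: [0.5797, 0.0197, 0.0348]
eef_rot: [-0.001, 0.686, 0.728, 0.001]
force: [-0.0, 5.5, 0.5]
grip_width: 0.0001
gripper_force: 2.8
```

Emit:
apply_moves:
  steps: "0 0 0 0 -0.05 0 1;0 0 0 0.01 -0.05 0 1;0 0 0 0 -0.05 0 1;0 0 0 0 -0.05 0 1;0 0 0 0 -0.05 0 1"

```text
time: 26.12
position: [0.5798, 0.0172, 0.0348]
eef_rot: [-0.001, 0.686, 0.728, 0.001]
force: [0.5, 5.8, 1.1]
grip_width: 0.0
gripper_force: 2.8
```

Emit:
apply_moves:
  steps: "0 0 0 0 -0.05 0 1;0 0 0 0.01 -0.05 0 1;0 0 0 0 -0.05 0 1;0 0 0 0.01 -0.05 0 1;0 0 0 0 -0.05 0 1"

```text
time: 26.75
position: [0.58, 0.0147, 0.0347]
eef_rot: [-0.001, 0.686, 0.728, 0.0]
force: [-0.6, 6.2, 0.3]
grip_width: -0.0002
gripper_force: 2.8
```

Emit:
apply_moves:
  steps: "0 0 0 0 -0.05 0 1;0 0 0 0.01 -0.05 0 1;0 0 0 0 -0.05 0 1;0 0 0 0 -0.05 0 1;0 0 0 0 -0.05 0 1"

```text
time: 27.38
position: [0.5801, 0.0122, 0.0348]
eef_rot: [-0.001, 0.686, 0.728, 0.001]
force: [-0.5, 5.5, 0.1]
grip_width: -0.0002
gripper_force: 2.8
```

Emit:
apply_moves:
  steps: "0 0 0 0 -0.05 0 1;0 0 0 0.01 -0.05 0 1;0 0 0 0 -0.05 0 1;0 0 0 0.01 -0.05 0 1;0 0 0 0 -0.05 0 1"

```text
time: 28.0
position: [0.5803, 0.0096, 0.0348]
eef_rot: [-0.001, 0.686, 0.728, 0.0]
force: [-0.7, 5.4, 1.3]
grip_width: -0.0005
gripper_force: 2.8
```

Emit:
apply_moves:
  steps: "0 0 0 0 -0.05 0 1;0 0 0 0.01 -0.05 0 1;0 0 0 0 -0.05 0 1;0 0 0 0 -0.05 0 1;0 0 0 0 -0.05 0 1"

```text
time: 28.62
position: [0.5804, 0.0074, 0.0348]
eef_rot: [-0.001, 0.686, 0.728, 0.001]
force: [-0.9, 6.3, 0.7]
grip_width: -0.0002
gripper_force: 3.2
```

The plunger is met (3.2 against 2.8). I'll use finer steps now.

Emit:
apply_moves:
  steps: "0 0 0 0 -0.04 0 1;0 0 0 0.01 -0.04 0 1;0 0 0 0 -0.04 0 1"

```text
time: 29.0
position: [0.5805, 0.0063, 0.0348]
eef_rot: [-0.001, 0.686, 0.728, 0.001]
force: [-0.3, 6.7, 0.4]
grip_width: -0.0
gripper_force: 3.3
```

Emit:
apply_moves:
  steps: "0 0 0 0 -0.04 0 1;0 0 0 0.01 -0.04 0 1;0 0 0 0 -0.04 0 1"

```text
time: 29.38
position: [0.5806, 0.0051, 0.0348]
eef_rot: [-0.001, 0.686, 0.728, 0.001]
force: [-1.4, 6.9, 0.7]
grip_width: 0.0002
gripper_force: 3.4
```

Emit:
apply_moves:
  steps: "0 0 0 0 -0.03 0 1;0 0 0 0 -0.03 0 1;0 0 0 0 -0.03 0 1"

```text
time: 29.75
position: [0.5806, 0.0045, 0.0348]
eef_rot: [-0.001, 0.686, 0.728, 0.001]
force: [-1.2, 7.5, -0.2]
grip_width: 0.0002
gripper_force: 4.0
```

Emit:
apply_moves:
  steps: "0 0 0 0 -0.03 0 1;0 0 0 0 -0.03 0 1"

```text
time: 30.0
position: [0.5806, 0.0044, 0.0348]
eef_rot: [-0.001, 0.685, 0.728, 0.001]
force: [0.3, 9.0, 0.4]
grip_width: 0.0006
gripper_force: 4.8
```

Emit:
apply_moves:
  steps: "0 0 0 0 -0.03 0 1;0 0 0 0 0 0 1"

```text
time: 30.25
position: [0.5806, 0.0044, 0.0348]
eef_rot: [-0.001, 0.685, 0.728, 0.001]
force: [-0.5, 9.9, 2.0]
grip_width: -0.0001
gripper_force: 5.0
```

It has come up firm at about 10 N with no further travel. I'll back straight off, rise and check.

Emit:
apply_moves:
  steps: "0 0 0 0 0.05 0 1;0 0 0 0 0.1 0 1;0 0 0 0 0.3 0 1;0 0 0 -0.03 0.6 0 1;0 0 0 -0.05 1 0 1;0 0 0 -0.05 1 0 1;0 0 0 -0.1 2 2 1;0 0 0 -0.1 2 3 1;0 0 0 0 0 4 1;0 0 0 0 0 4 1;0 0 0 0 0 0 1;0 0 0 0 0 0 1"

```text
time: 31.75
position: [0.5774, 0.0733, 0.1654]
eef_rot: [0.0, 0.686, 0.728, 0.0]
force: [-0.0, -0.5, 0.1]
grip_width: -0.0004
gripper_force: 0.0
```

Run:
```python
from h import *
c=cam("wrist")
print({k:env.state()[k] for k in("time","position","force")})
for n in("wrist","scene","side"):
    c2=cam(n)
    for k,z in dict(carrier_center=.028,tape=0,dropper_a=0).items():
        for d in spot_point(n,k)[:4]: print(n,k,round(d["score"],2),np.round(d["at"],1),atz(c2,d["at"],z)[:2])
cv2.imwrite("pics/k.png",cv2.resize(c["img"][:,:,::-1],(800,600)))
```

```text
{'time': 31.8, 'position': array([0.57695195, 0.07309646, 0.16425057]), 'force': array([ 0.95423854, -0.09688824, -0.76614608])}
wrist carrier_center 0.86 [99.4  1.8] [0.41138333 0.25432965]
wrist carrier_center 0.72 [292.8  82.9] [0.60416965 0.17061576]
wrist tape 0.77 [439.7  77.9] [0.77474805 0.20384668]
scene carrier_center 0.9 [312.7 191.9] [0.62937054 0.1360823 ]
scene carrier_center 0.74 [293.1 154.2] [0.43650204 0.23459363]
scene carrier_center 0.55 [245.5 212. ] [ 0.58951607 -0.0625124 ]
scene tape 0.73 [369.3 220.3] [0.78361187 0.19250181]
scene dropper_a 0.58 [148.4 257.9] [ 0.56311602 -0.31818089]
scene dropper_a 0.49 [113.3 229.9] [ 0.41625758 -0.35099847]
side carrier_center 0.79 [257.9 159.2] [0.60978118 0.15421582]
side carrier_center 0.56 [260.6 210.2] [ 0.58064047 -0.06427046]
side carrier_center 0.54 [186.2 153.2] [0.38964406 0.2183899 ]
side tape 0.7 [306.2 150.7] [0.77982454 0.20454575]
side dropper_a 0.65 [211.2 308.1] [ 0.4130791  -0.33929204]
side dropper_a 0.57 [272.3 292.2] [ 0.56660612 -0.31797498]
```

View pics/k.png

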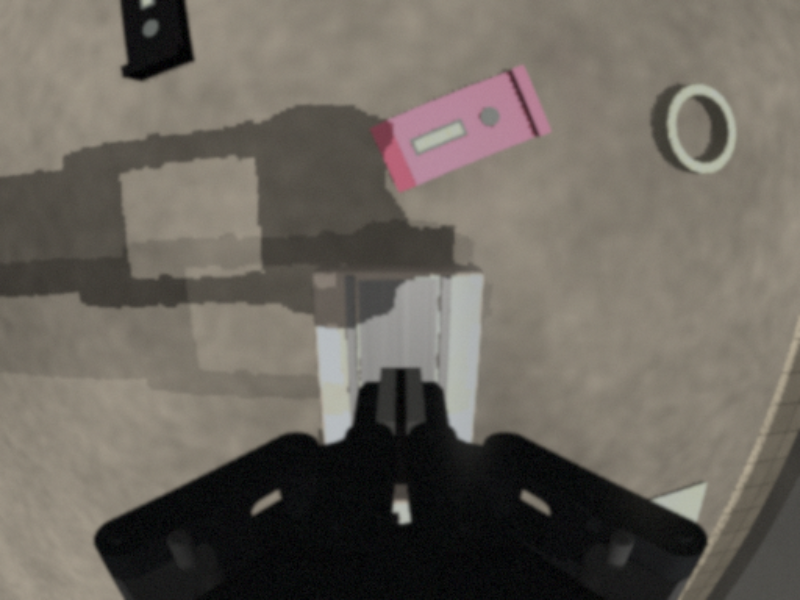

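The bed is clear of the carrier at (400,330), so it now sits under the bridge. The tape at (700,128) and the bottles have not moved, and the arm is free. I'll hand in.

```bash
python3 -c "
from rig import job_done
print(job_done())"
```

```text
the job is handed in; nothing more can be done
None
```

The white carrier was laid on the bed and slid under the bridge until it came up firm at about 10 N after the plunger's 5 mm of travel; the bottles and tape stayed put, and I handed the job in at about 32 s (no verdict was returned).

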